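# Swing down a locker flap with a hook pole

### The arm

A 7-joint arm with a two-finger parallel gripper is mounted at the origin on a cart in front of the work surface, level with it; the furniture and walls round the work are solid. World frame = base frame: x ahead of the robot, y to its left, z up, the work surface at z = 0. Lengths are in mm, angles in rad, forces in N, time in s.
With the tool pointing down it reaches from about 400 to 850 mm from the base axis. Payload 4.5 kg.
Tool frame: the origin (TCP) lies at the very end of the fingers, on their centre line; the grasp point (between the pads) lies 19 mm behind it; z points along the fingers, y is the line along which they close (so a half turn about z gives the same grasp; the last joint's range is limited). The gripper opens to 88 mm and grips with 3 to 60 N. Pads are 18 mm wide; open, the fingers measure 123 mm over their backs; the gripper's body (75 mm by 187 mm) begins 45 mm behind the grasp point.
Start: joints at [-1.167, 0.689, -0.195, 1.565, 0.157, 0.902, -0.215], TCP at [225.875, 582.781, 238.743] pointing down, gripper open.
Joint ranges: [-3.01, 3.01], [-0.46, 2.08], [-1.47, 1.51], [0.13, 2.56], [-1, 4.14], [0.04, 2.09], [-2.66, 2.66]. Speed limits (rad/s): [2.57, 2.57, 3.14, 3.14, 3.14, 3.14, 3.14].

### API

Orientations are given as a rotation vector (axis times angle).
In Python, from cell import * gives the robot as it stands.
- The arm moves only by the shell command python3 -m inch 'ROWS' [OPENING] [FORCE]. ROWS is JSON, a list of rows, each a list of 4 numbers: the shift along the tool's x, y, z in mm, then the turn about the tool's z in rad. A call has 1 to 5 rows; each row shifts and turns the commanded pose from where the row before left it, along the tool's axes as they then stand; what a row does not reach is not made up. A row lasts 1/10 s, in which the tool goes at most 50 mm and 8.59 degrees, less where a joint would pass 70% of its speed; a pose out of reach is approached as far as the arm can. A call with a gripper value outside its range is refused whole. OPENING is the opening, from 0 (shut) to 1 (fully open), set as the call begins (- or left out, the last holds). The fingers move at their own pace and stop on an object; FORCE is the grip in N (left out, the last holds). Time passes only in rows, so rows that do not move let the fingers close. It gives the time, the measured TCP pose, the force, the opening and the grip force at its end, in the units of the state.
- observe(): the state, without advancing time (a new reading comes with each control period).
- grab_frame(name): name is "side" or "top"; returns a dict with "frame" (384x512x3 uint8, blue, green, red), "range_z" (384x512 float32, mm along the optical axis (not along the pixel's ray), 0 where there is no reading), "intrinsics" (3x3 intrinsics, pixels), "dist_coeffs" ([k1, k2, p1, p2, k3] as OpenCV has them; the pictures are not rectified), "position" and "attitude" of the camera in the world. Camera axes: x right, y up, looking along -z (the intrinsics and any distortion apply to the point x, -y, -z); pixel columns grow to the right and rows downward; lengths in mm; the calibration is good to about 2 mm. A picture is of the moment at which its call begins.
- job_done(): hands the job in; it is judged then, once.
Trained networks look in a picture, given as the dict that the camera call returned (one of the last four; its "shot" number tells which), for a name from the list of things; names that differ only in an ending like _2 or _b are one class to them, and where a whole thing is asked for, a point or a joint stands for the part that bears it (a point fixed in the world has none). Each returns a list of dicts, best first, with "score" (0 to 1); they miss things now and then, are a little off and sometimes report something else, mostly with a low value. They report only what shows in the picture. A call takes as long as a camera call.
- trace(picture, query): "region" (384x512 bool, what is visible of it).
- pinpoint(picture, query): "xyz" ([x, y, z] in mm, in world coordinates, good to about 4 mm: a listed point, or the origin of a listed thing).
The state is a dict: "clock": time; "joint_positions": joint angles; "qd": joint speeds; "joint_torque": joint torques, N m; "eef_pos": TCP position; "tool_rot": TCP orientation; "wrist_force": force on the tool from outside, world axes, zero at the start; "wrist_torque": the same for the moment, N m; "opening": opening from 0.0 (shut) to 1.0 (fully open); "grasp_force": force on a finger pad.
Only numpy, scipy, OpenCV 4.12 (cv2) and the standard library are available. Lean on these libraries where they do the work, as an engineer would, in place of code of your own. Each camera call takes 0.05 s, during which the arm holds its last target. There are 200 camera calls.

### The job

Pick up the hook pole, put its hook through the eye on the closed flap of the small grey locker, and with it swing the flap gently all the way down against its stop. Then unhook the pole and lay it back flat on the table the way it lay, clear of the locker. The locker's paint is still wet, so nothing but the pole may touch the locker or its flap, and the other loose things must stay where they are.

Things in the scene. Friction and masses are not known exactly. Their poses are not given: they have to be found in the camera images.
- locker: Grey sheet-steel bench locker, 150 deep (its x) by 200 wide (its y) by 310 mm high, fixed to the table; origin at the centre of its underside, z up. Its front faces its own -x. The lower front is a fixed louvred panel; the upper compartment is closed by the flap, hinged along the bottom at 168 mm height.
- flap (a joint): Angle of the flap: 0 closed (upright), grows as its upper edge swings down towards the locker's -x, stop at 1.5 rad. The flap is a 6 mm plate, 196 wide by 134 mm high, about 0.22 kg; its stiff friction hinge holds it at any angle, and about 1 to 3 N at the eye moves it. It may start slightly ajar.
- flap_hinge (a point): Middle of the flap's hinge line, which runs along the locker's y; 76 mm in front of the locker's centre and 168 mm above the table. Turns with the flap: its z points up along the flap, its -x out of the flap's outer face.
- flap_eye (a point): Centre of the steel eye on the outer face of the flap, turning with the flap: 98 mm up from the hinge line and 36 mm out along -x (30 mm off the outer face), midway across the width. The eye is a ring of 34 mm clear inner diameter and 6 mm bar; its hole runs along y, parallel to the hinge line, so the hook is slid in sideways from either side.
- pole: Loose hook pole, 208 mm long, 0.14 kg, lying on the table; origin at the underside of the middle of its wooden handle, z up. Handle 100 (its x, from -50 to +50) by 24 wide (its y) by 26 mm high. From its front end an 8 mm steel rod (12 mm collar of 17 mm diameter at the handle) runs along +x, 13 mm above the underside, to x = 150 mm, where it bends at a right angle into a straight 40 mm hook along +y.
- pole_elbow (a point): Rod axis at the right-angle bend of the pole: 150, 0, 13 mm in the pole's axes.
- pole_hook (a point): Middle of the straight 8 mm hook: 150, 20, 13 mm in the pole's axes.
- pole_tip (a point): Free end of the hook: 150, 40, 13 mm in the pole's axes (rounded 4 mm beyond).
- parts_cup: Loose tin cup, 76 mm across, 61 high, a bystander; origin under its centre.
- masking_tape: Loose roll of tape lying flat, 113 mm across, 24 high, a bystander; origin under its centre.

How it is judged:
By the outcome, as a careful person would: the job done as asked, in the order asked, and still so for the second after the job is handed in, with the robot touching nothing.
It also fails if it takes over 53 s, if anything falls off the work surface, if the arm or the gripper's body presses on something with over 40 N, if the wrist force passes 120 N, or if a joint passes its speed limit or range.

## Working session

There is one attempt and no reset: what is moved stays moved. The work goes in short steps, Python scripts to look and compute and a shell command to move; the robot and the scene stay as the last step left them, time stands still between calls to the robot, and variables do not carry over. Pictures are saved under pics/ and viewed, at most 10 in all, crops included, and the job is handed in when it is done.

```bash
ls; mkdir -p pics
cat > h.py <<'E'
from cell import *
import numpy as np, cv2
from scipy.spatial.transform import Rotation as R
def pts(f):
    z=f["range_z"]; h,w=z.shape
    u,v=np.meshgrid(np.arange(w),np.arange(h))
    n=cv2.undistortPoints(np.stack([u,v],-1).reshape(-1,1,2).astype(float),np.array(f["intrinsics"]),np.array(f["dist_coeffs"])).reshape(h,w,2)
    c=np.stack([n[...,0]*z,-n[...,1]*z,-z],-1)
    a=np.array(f["attitude"])
    M=R.from_rotvec(a).as_matrix() if a.size==3 else a
    return c@M.T+np.array(f["position"])
E
python3 - <<'E'
from h import *
s=observe();print(s)
for n in("side","top"):
    f=grab_frame(n);cv2.imwrite(f"pics/{n}0.png",f["frame"])
    print(n,f["position"],f["attitude"])
    for q in("locker","flap","flap_hinge","flap_eye","pole","pole_elbow","pole_hook","pole_tip","parts_cup","masking_tape"):
        try:print(q,[(np.round(d["xyz"]),round(d["score"],2)) for d in pinpoint(f,q)[:2]])
        except Exception as e:print(q,e)
E
```

```text
pics
{'clock': 0.0, 'joint_positions': array([-1.16719142,  0.68998623, -0.1945142 ,  1.56635566,  0.15729069,
        0.90250176, -0.21507086]), 'qd': array([-0.00104498, -0.00011991, -0.00023997,  0.00044193, -0.00031744,
       -0.00042173, -0.00018776]), 'joint_torque': array([-4.12093514e-04, -5.27574027e+01, -1.26683347e+00, -1.53426844e+01,
       -5.25453652e-02,  6.86321320e-03,  1.82846484e-04]), 'eef_pos': array([225.70854692, 582.13205616, 237.90553952]), 'tool_rot': array([-5.77375276e-01, -3.08786079e+00,  2.90214965e-03]), 'wrist_force': array([ 0.27367827, -0.045029  , -0.33651979]), 'wrist_torque': array([0.03095824, 0.00170947, 0.02668518]), 'grasp_force': 0.0, 'opening': 1.0001494234410557}
side [ 553.00610745 -443.84501407  848.32334786] [ 0.6757306  -0.02206726 -0.03831033]
locker [(array([618., 296.,   1.]), 0.71)]
flap it knows: flap_eye, flap_hinge, locker, masking_tape, parts_cup, pole, pole_elbow, pole_hook, pole_tip
flap_hinge [(array([599., 227., 166.]), 0.56)]
flap_eye [(array([589., 182., 264.]), 0.7)]
pole [(array([ 508., -100.,    3.]), 0.95)]
pole_elb
[... 196 characters left out ...]
([769.,  84.,  -1.]), 0.69)]
top [ 478.90294149   69.23846805 1146.8244338 ] [ 0.0891687  -0.09173214 -1.54647839]
locker [(array([616., 298.,   4.]), 0.94)]
flap it knows: flap_eye, flap_hinge, locker, masking_tape, parts_cup, pole, pole_elbow, pole_hook, pole_tip
flap_hinge [(array([601., 221., 166.]), 0.68)]
flap_eye [(array([588., 181., 261.]), 0.83), (array([452.,  46.,  16.]), 0.61)]
pole [(array([501., -99.,  -1.]), 0.84), (array([586., 180., 264.]), 0.71)]
pole_elbow [(array([498.,  48.,  11.]), 0.58)]
pole_hook [(array([483.,  47.,  14.]), 0.7)]
pole_tip [(array([451.,  46.,  15.]), 0.95)]
parts_cup [(array([707., -38.,  -0.]), 0.85)]
masking_tape [(array([765.,  79.,   4.]), 0.73)]
```

View pics/side0.png

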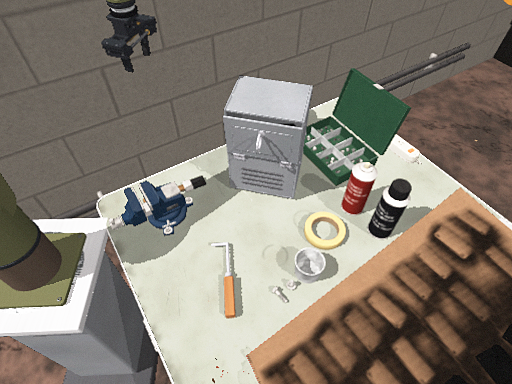

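View pics/top0.png

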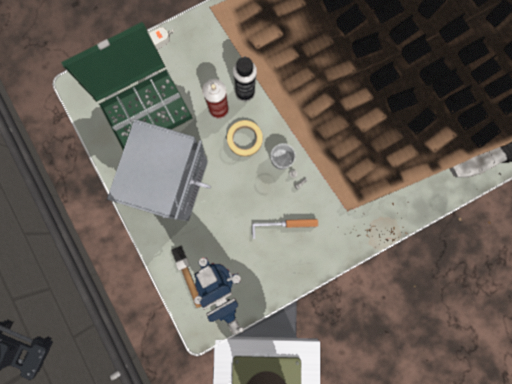

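Run:
```python
from h import *
for n in("side","top"):
    f=grab_frame(n);P=pts(f);ok=f["range_z"]>0
    m=trace(f,"locker")[0]["region"]&ok
    q=P[m];t=q[abs(q[:,2]-310)<6]
    r=cv2.minAreaRect(t[:,:2].astype(np.float32));print(n,"locker top",r,np.median(t[:,2]))
    m=trace(f,"pole")[0]["region"]&ok
    q=P[m];print("pole z",np.percentile(q[:,2],[5,50,95]))
    hd=q[q[:,2]>18];print("handle rect",cv2.minAreaRect(hd[:,:2].astype(np.float32)),np.median(hd[:,2]))
    print("full",cv2.minAreaRect(q[q[:,2]>4][:,:2].astype(np.float32)))
    A=P[ok]
    v=A[(A[:,0]>250)&(A[:,0]<520)&(A[:,1]>60)&(A[:,1]<320)&(A[:,2]>25)]
    print("vise",v.min(0),v.max(0),np.percentile(v,[2,98],axis=0))
    F=np.array([-.24,-.97]);L=np.array([617,297.]);
    d=A[:,:2]-L;o=d@F;s=d@np.array([-.97,.24])
    fl=(abs(s)<90)&(A[:,2]>175)&(A[:,2]<300)&(o>60)&(o<140)
    B=np.c_[o,s,A[:,2]][fl]
    for z in range(175,300,15):
        k=abs(B[:,2]-z)<7.5
        if k.sum():print(z,k.sum(),np.percentile(B[k,0],[10,50,90]).round(1))
```

```text
side locker top ((615.7119750976562, 287.7899475097656), (166.79177856445312, 199.26622009277344), 74.43558502197266) 310.7405900905701
pole z [13.8689136  24.6496096  27.78300574]
handle rect ((494.99664306640625, -51.29016876220703), (39.54391098022461, 205.34051513671875), 11.21468448638916) 25.071816738876123
full ((496.1460266113281, -50.81957244873047), (42.41511917114258, 206.77890014648438), 11.091267585754395)
vise [250.02850797  86.81497267  25.01061471] [519.96977152 307.69106204 312.60538083] [[253.91910404  93.23709523  27.45308982]
 [518.70647063 266.31645232 309.98825805]]
175 120 [81.3 83.7 85.9]
190 225 [82.4 85.1 87.5]
205 245 [84.6 87.1 89.2]
220 244 [85.7 88.4 90.4]
235 259 [87.  89.5 91.6]
250 302 [88.3 90.6 93.7]
265 298 [89.3 92.1 94.3]
280 384 [89.6 92.1 95.5]
295 272 [90.1 92.6 94.8]
top locker top ((617.5335693359375, 290.29864501953125), (165.58238220214844, 201.60751342773438), 74.28491973876953) 311.0156792675956
pole z [ 6.39304328 24.61975448 29.71302426]
handle rect ((496.77655029296875, -45.328163146972656), (29.836008071899414, 198.95681762695312), 10.418901443481445) 26.085852283102895
full ((497.30462646484375, -44.82183837890625), (34.053932189941406, 199.61122131347656), 11.329288482666016)
vise [250.3195137   91.6014973   25.06022136] [519.98090664 312.0156096  314.3541956 ] [[253.75813355 100.32617819  28.13358964]
 [518.04581454 280.81802253 311.52673   ]]
175 6 [79.7 81.8 83. ]
190 17 [80.2 83.9 84.9]
205 42 [82.9 84.7 86.1]
220 37 [83.1 85.5 87.3]
235 43 [84.8 87.2 88.6]
250 58 [ 86.3  89.  117.4]
265 64 [87.7 90.3 99.1]
280 132 [ 87.6  90.4 126.5]
295 79 [85.8 89.6 92.1]
```

Run:
```python
from h import *
for n in("side","top"):
    f=grab_frame(n);P=pts(f);ok=f["range_z"]>0
    m=trace(f,"pole")[0]["region"]&ok
    hsv=cv2.cvtColor(f["frame"],cv2.COLOR_BGR2HSV)
    h=m&(hsv[...,1]>140);q=P[h];q=q[q[:,2]>20]
    r=cv2.fitLine(q[:,:2].astype(np.float32),cv2.DIST_HUBER,0,.01,.01).ravel();print(n,len(q),r,np.degrees(np.arctan2(r[1],r[0])),cv2.minAreaRect(q[:,:2].astype(np.float32)))
    a=P[m&~h];a=a[(a[:,2]>6)&(a[:,0]>485)]
    print("rod",a.shape,a.min(0),a.max(0)); r=cv2.fitLine(a[:,:2].astype(np.float32),cv2.DIST_HUBER,0,.01,.01).ravel();print(r)
    A=P[ok]
    v=A[(A[:,0]>200)&(A[:,0]<480)&(A[:,1]>0)&(A[:,1]<240)&(A[:,2]>25)];print("vise",v.min(0),v.max(0))
```

```text
side 297 [ 2.3324953e-02 -9.9972796e-01  5.0340881e+02 -1.0492555e+02] -88.66345 ((504.23236083984375, -103.74530029296875), (21.541749954223633, 96.62417602539062), 2.1442880630493164)
rod (210, 3) [ 485.50341757 -153.27440036    6.40786719] [515.45883558  49.53832282  28.89321205]
[ 6.9305323e-02 -9.9759549e-01  4.9954349e+02 -3.3888393e+01]
vise [200.32940198  72.53446109  25.08888287] [379.86745432 213.68790048 124.9359493 ]
top 77 [ 3.22861504e-03  9.99994814e-01  5.06251343e+02 -1.04646324e+02] 89.81501 ((504.76708984375, -99.25639343261719), (14.539816856384277, 90.98027038574219), 3.3902816772460938)
rod (242, 3) [ 485.5674536  -144.44432821    8.344631  ] [514.36734646  53.50834944  31.95246443]
[ 5.3560439e-02 -9.9856460e-01  4.9980914e+02 -3.8389256e+01]
vise [200.19941487  76.40160069  25.09295409] [382.40410584 221.91756704 124.26579687]
```

```bash
python3 -m inch '[[0,0,-45,0],[0,0,-45,0],[0,0,-30,0]]' 1 60
```

```text
clock: 1.8
eef_pos: [226.0, 583.6, 362.0]
tool_rot: [0.578, 3.088, 0.006]
wrist_force: [0.2, 0.4, 0.6]
opening: 1.002
grasp_force: 0.0
```

```bash
cat > rel.py <<'E'
# usage: rel.py x y z yaw_deg(tool y direction, mod 180)
from h import *
import sys
x,y,z,a=map(float,sys.argv[1:5])
s=observe();M=R.from_rotvec(s["tool_rot"]).as_matrix()
cur=np.degrees(np.arctan2(M[1,1],M[0,1]));t=-(((a-cur)+90)%180-90)
print("clock",s["clock"],"eef",s["eef_pos"].round(1),"yaw",cur.round(1),"tilt",np.degrees(np.arccos(-M[2,2])).round(2),"q",s["joint_positions"].round(2))
print("tool shift",(M.T@(np.array([x,y,z])-s["eef_pos"])).round(1),"then turn",np.radians(t).round(3), "F",s["wrist_force"].round(1),"open",s["opening"],s["grasp_force"])
E
python3 -m inch '[[-33,-34,0,0],[-33,-34,0,0],[-33,-34,0,0],[-33,-34,0,0],[-33,-34,0,0]]' >/dev/null
python3 -m inch '[[-33,-34,0,0],[-33,-34,0,0],[-33,-34,0,0],[-33,-34,0,0],[-33,-34,0,0]]' >/dev/null
python3 -m inch '[[-33,-34,0,0],[-33,-34,0,0],[-33,-34,0,0],[-33,-34,0,0],[-33,-34,0,0]]' >/dev/null
python3 -m inch '[[0,0,0,0.14],[0,0,0,0.14],[0,0,0,0.14],[0,0,0,0.14],[0,0,0,0.14]]' >/dev/null
python3 -m inch '[[0,0,0,0.14],[0,0,0,0.14],[0,0,0,0.14],[0,0,0,0.14]]'
python3 rel.py 503.3 -71 60 2.3
```

```text
clock: 4.2
eef_pos: [503.1, -71.5, 358.8]
tool_rot: [-2.292, -2.149, -0.0]
wrist_force: [-0.0, 0.3, -0.1]
opening: 0.999
grasp_force: 0.0
clock 4.2 eef [503.1 -71.5 358.8] yaw -3.7 tilt 0.02 q [-0.13  0.4   0.28  1.75 -0.13  1.01  0.13]
tool shift [4.000e-01 1.000e-01 2.988e+02] then turn -0.105 F [-0.   0.3 -0.1] open 0.9990694651914356 0.0
```

```bash
python3 -m inch '[[0,0,45,-0.105],[0,0,45,0],[0,0,45,0],[0,0,45,0],[0,0,45,0]]' 0.7 >/dev/null
python3 -m inch '[[0,0,45,0],[0,0,30,0],[0,0,0,0]]'
python3 - <<'E'
from h import *
f=grab_frame("side");cv2.imwrite("pics/s1.png",cv2.resize(f["frame"][200:340,150:330],None,fx=4,fy=4))
E
python3 rel.py 503.3 -71 4 2.3
```

```text
clock: 5.0
eef_pos: [500.9, -71.1, 55.5]
tool_rot: [-2.166, -2.268, 0.006]
wrist_force: [-1.1, 0.1, -0.3]
opening: 0.703
grasp_force: 0.0
clock 5.05 eef [502.2 -71.5  57.6] yaw 2.6 tilt 0.19 q [ 0.01  0.85  0.08  2.05 -0.24  0.25  0.33]
tool shift [ 0.4  1.3 53.6] then turn 0.006 F [-0.   0.2 -0.4] open 0.7016257305582584 0.0
```

View pics/s1.png

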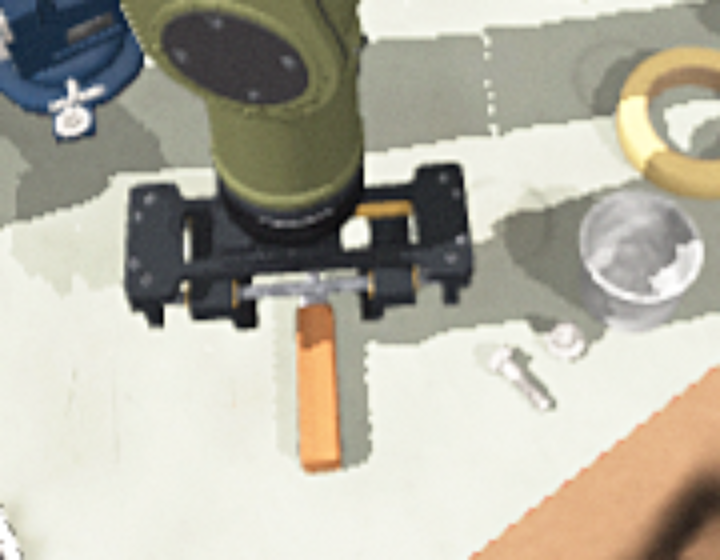

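The handle (crop about (315,390)) lies centred between the fingers at (240,310) and (370,310). I'll descend and grip.

```bash
python3 -m inch '[[0,1,25,0],[0,0,18,0],[0,0,10,0],[0,0,0,0]]'
python3 -m inch '[[0,0,0,0],[0,0,0,0],[0,0,0,0],[0,0,0,0],[0,0,0,0]]' 0 60
python3 -m inch '[[0,0,0,0],[0,0,0,0]]'; python3 rel.py 503.3 -71 4 2.3
```

```text
clock: 5.45
eef_pos: [504.6, -71.6, 6.3]
tool_rot: [2.169, 2.272, 0.001]
wrist_force: [-0.5, -0.0, 0.6]
opening: 0.702
grasp_force: 0.0
clock: 5.95
eef_pos: [503.7, -71.5, 5.9]
tool_rot: [-2.169, -2.271, 0.001]
wrist_force: [-2.3, 0.5, 3.9]
opening: 0.269
grasp_force: 9.9
clock: 6.15
eef_pos: [503.7, -71.5, 5.9]
tool_rot: [-2.17, -2.271, 0.0]
wrist_force: [-1.6, -0.3, 6.3]
opening: 0.265
grasp_force: 60.0
clock 6.15 eef [503.7 -71.5   5.9] yaw 2.6 tilt 0.04 q [ 0.03  0.95  0.04  2.05 -0.25  0.14  0.34]
tool shift [ 0.6 -0.4  1.9] then turn 0.006 F [-1.6 -0.3  6.3] open 0.26472524981481527 59.98996926471591
```

```bash
python3 -m inch '[[0,0,-10,0],[0,0,-30,0],[0,0,-40,0],[0,0,-40,0],[0,0,-40,0]]' >/dev/null
python3 -m inch '[[0,0,-40,0],[0,0,-40,0],[0,0,-10,0],[10,20,0,0],[15,35,0,0]]' >/dev/null
python3 -m inch '[[15,35,0,0],[11,28,0,0],[0,0,0,0.1],[0,0,0,0.1],[0,0,0,0.117]]' 
python3 -m inch '[[0,0,0,0],[0,0,0,0]]'
python3 - <<'E'
from h import *
for n in("side","top"):
    f=grab_frame(n);cv2.imwrite(f"pics/{n}2.png",f["frame"])
    for q in("flap_eye","pole_elbow","pole_hook","pole_tip"):
        print(n,q,[(np.round(d["xyz"],1),round(d["score"],2)) for d in pinpoint(f,q)[:2]])
a,b=[cv2.imread(f"pics/{n}2.png") for n in("side","top")]
cv2.imwrite("pics/c2.png",np.hstack([cv2.resize(a[60:260,160:340],None,fx=2.2,fy=2.2),cv2.resize(b[100:300,120:300],None,fx=2.2,fy=2.2)]))
E
python3 rel.py 636 43 256 -15.6
```

```text
clock: 7.65
eef_pos: [618.8, -15.0, 254.2]
tool_rot: [-2.504, -1.895, 0.003]
wrist_force: [-0.5, 1.0, -1.3]
opening: 0.26
grasp_force: 60.0
clock: 7.85
eef_pos: [619.1, -15.1, 254.9]
tool_rot: [-2.498, -1.904, 0.002]
wrist_force: [-0.4, -0.0, -1.0]
opening: 0.264
grasp_force: 60.0
side flap_eye [(array([586. , 183.1, 262.8]), 0.64)]
side pole_elbow []
side pole_hook []
side pole_tip [(array([616.3, -40.6, 251.2]), 0.16)]
top flap_eye [(array([586.3, 182.1, 263. ]), 0.87)]
top pole_elbow [(array([652.4,  99.9, 260.2]), 0.67)]
top pole_hook [(array([639.3, 105.2, 261.5]), 0.59)]
top pole_tip [(array([609.6, 111.3, 264.4]), 0.43)]
clock 8.35 eef [619.6 -15.3 255.8] yaw -15.5 tilt 0.01 q [-0.23  0.68  0.32  1.58 -0.25  0.92 -0.09]
tool shift [60.5  0.2 -0.2] then turn 0.002 F [ 0.4  0.5 -1.6] open 0.26465659369582933 59.989105090498924
```

View pics/c2.png

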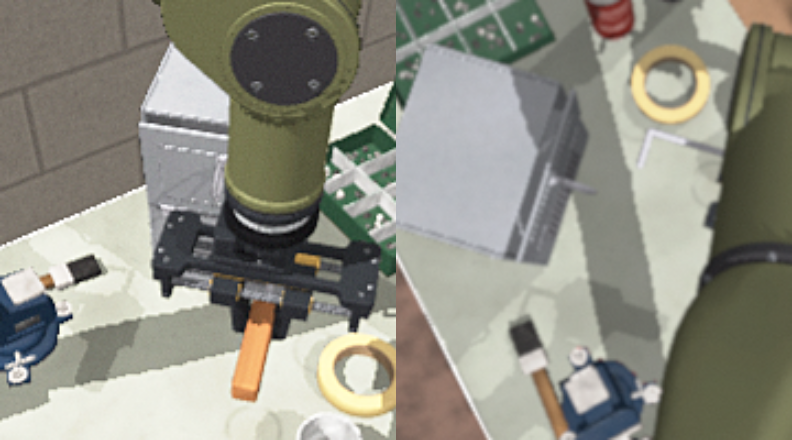

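The hook (right panel, elbow (652,132), tip (640,165)) and eye (560,182) show in the top view, as predicted from the TCP. I'll go alongside the eye.

```bash
python3 -m inch '[[25,0,0,0],[20,0,0,0],[12,0,0,0],[4,0,0,0],[0,0,0,0]]' 
python3 -m inch '[[0,0,0,0],[0,0,0,0]]' >/dev/null
python3 - <<'E'
from h import *
f=grab_frame("top");cv2.imwrite("pics/t3.png",cv2.resize(f["frame"][130:230,150:270],None,fx=6,fy=6))
P=pts(f);ok=f["range_z"]>0
s=observe();t=s["eef_pos"]
X=np.array([.269,.963]);Y=np.array([-.963,.269])
for q in("flap_eye","pole_elbow","pole_hook","pole_tip"):
    print(q,[(np.round(d["xyz"],1),round(d["score"],2), np.round([(d["xyz"][:2]-t[:2])@X,(d["xyz"][:2]-t[:2])@Y],1)) for d in pinpoint(f,q)[:1]])
E
python3 rel.py 573.5 60.5 256 -15.6
```

```text
clock: 8.85
eef_pos: [635.9, 44.1, 255.5]
tool_rot: [2.5, 1.903, -0.001]
wrist_force: [0.6, -0.4, -2.3]
opening: 0.264
grasp_force: 60.0
flap_eye [(array([589.1, 183.7, 262.5]), 0.62, array([123.6,  83. ]))]
pole_elbow [(array([667.7, 156. , 260.6]), 0.45, array([ 1.181e+02, -1.000e-01]))]
pole_hook [(array([654.2, 159.1, 261. ]), 0.65, array([117.4,  13.7]))]
pole_tip [(array([623.2, 170.2, 265.6]), 0.44, array([119.8,  46.5]))]
clock 9.3 eef [635.9  43.1 255.8] yaw -15.6 tilt 0.0 q [-0.32  0.71  0.33  1.52 -0.26  0.96 -0.18]
tool shift [  0.  -64.8  -0.2] then turn 0.001 F [-0.   0.1 -1.4] open 0.2664443019675943 59.98912772163749
```

View pics/t3.png

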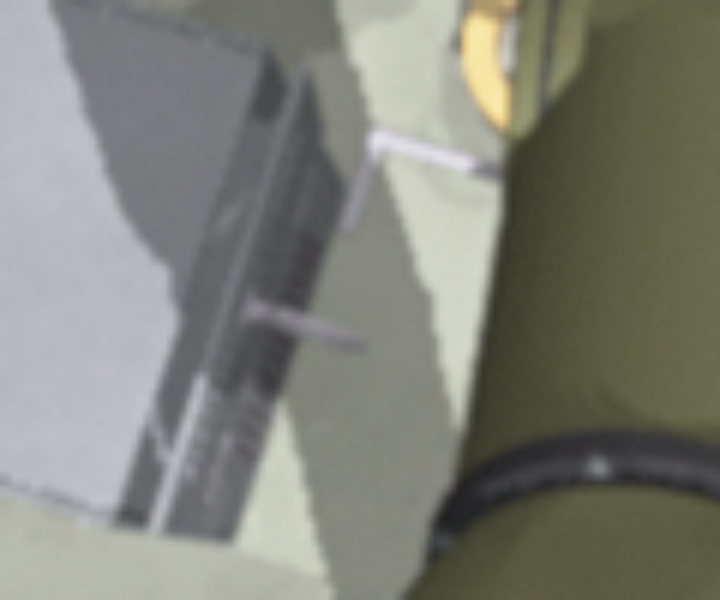

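The hook line from elbow (375,140) through tip (348,230) crosses the ring (edge-on from (245,305) to (365,345)) at about (318,330), near its centre. So I'll insert it.

```bash
python3 -m inch '[[1,-15,0,0],[1,-12,0,0],[0,-8,0,0],[0,-8,0,0],[0,-8,0,0]]' 
python3 -m inch '[[0,-8,0,0],[0,-5,0,0],[0,0,0,0],[0,0,0,0]]'
python3 - <<'E'
from h import *
f=grab_frame("top");cv2.imwrite("pics/t4.png",cv2.resize(f["frame"][130:230,150:270],None,fx=6,fy=6))
E
python3 rel.py 573.5 60.5 256 -15.6
```

```text
clock: 9.8
eef_pos: [587.1, 59.1, 255.8]
tool_rot: [2.501, 1.9, 0.001]
wrist_force: [0.0, 0.1, -2.7]
opening: 0.269
grasp_force: 60.0
clock: 10.2
eef_pos: [575.1, 62.6, 255.8]
tool_rot: [2.501, 1.901, 0.001]
wrist_force: [1.0, -0.4, -1.1]
opening: 0.269
grasp_force: 60.0
clock 10.25 eef [575.2  62.5 255.8] yaw -15.5 tilt 0.04 q [-0.38  0.63  0.34  1.71 -0.26  0.85 -0.21]
tool shift [-2.4 -1.1 -0.2] then turn 0.001 F [-0.6 -0.  -0.8] open 0.26315860517169615 59.98904859647155
```

View pics/t4.png

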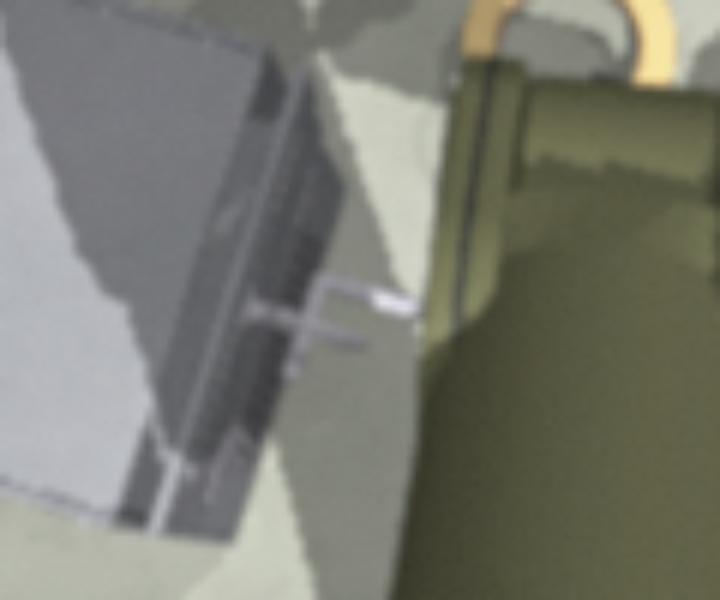

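The hook, (320,285) to (290,375), passes through the ring at (308,328), with no contact force. Now I'll swing it gently along the arc.

```bash
python3 -m inch '[[-4.9,0,2.2,0],[-4.7,0,2.5,0],[-4.5,0,2.8,0],[-4.3,0,3.1,0],[-4.1,0,3.4,0]]' | grep -E "eef|force"
python3 -m inch '[[-3.9,0,3.5,0],[-3.8,0,3.7,0],[-3.6,0,3.8,0],[-3.4,0,4,0],[-3.3,0,4.1,0]]'  | grep -E "eef|force"
python3 - <<'E'
from h import *
f=grab_frame("top")
H=np.array([598.5,223.8]);F=-np.array([.269,.963]);t=observe()["eef_pos"]
print("hook cmd o,z",(t[:2]-H)@F-119,t[2]+7)
for q in("flap_eye","pole_elbow","pole_hook"):
    for d in pinpoint(f,q)[:1]:print(q,d["score"],(d["xyz"][:2]-H)@F,d["xyz"][2])
E
python3 rel.py 573.5 60.5 256 -15.6
```

```text
eef_pos: [569.1, 41.0, 241.7]
wrist_force: [0.5, 1.4, 0.4]
grasp_force: 60.0
eef_pos: [564.0, 23.2, 222.3]
wrist_force: [0.7, 0.6, 0.0]
grasp_force: 60.0
hook cmd o,z 84.30986642963629 228.64941792172166
flap_eye 0.9 74.52070000000002 240.0
pole_elbow 0.67 85.2984 233.7
pole_hook 0.61 78.74230000000001 226.9
clock 11.45 eef [563.5  23.1 222.2] yaw -15.5 tilt 0.09 q [-0.31  0.65  0.31  1.79 -0.27  0.75 -0.12]
tool shift [ 38.7  -0.4 -33.8] then turn 0.001 F [-0.4  0.5 -2.7] open 0.2677680280326909 59.98911090195179
```

```bash
python3 -m inch '[[-3.1,0,4.3,0],[-2.9,0,4.4,0],[-2.6,0,4.6,0],[-2.4,0,4.7,0],[-2.1,0,4.8,0]]' | grep -E "eef|force"
python3 -m inch '[[-1.9,0,4.9,0],[-1.7,0,5,0],[-1.4,0,5.1,0],[-1.1,0,5.1,0],[-0.9,0,5.2,0]]'  | grep -E "eef|force"
python3 -m inch '[[-0.6,0,5.2,0],[-0.4,0,5.3,0],[-0.1,0,5.3,0],[0.2,0,5.3,0],[0.4,0,5.2,0]]'  | grep -E "eef|force"
cat > chk.py <<'E'
from h import *
H=np.array([598.5,223.8]);F=-np.array([.269,.963]);Y=np.array([-.963,.269]);t=observe()["eef_pos"]
print("hook cmd o,z",(t[:2]-H)@F-119,t[2]+7)
for n in ("top","side"):
    f=grab_frame(n)
    for q in("flap_eye","pole_elbow","pole_tip"):
        for d in pinpoint(f,q)[:1]:print(n,q,round(d["score"],2),((d["xyz"][:2]-H)@F).round(1),d["xyz"][2].round(1))
    P=pts(f)[f["range_z"]>0];d=P[:,:2]-H;o=d@F;s=d@Y
    k=(abs(abs(s)-60)<30)&(o>5)&(o<140)&(P[:,2]>140)
    if n=="top":
        k&=(P[:,2]<310)
    if k.sum()>20:
        for a in range(10,140,20):
            j=k&(abs(o-a)<10)
            if j.sum():print(n,a,j.sum(),np.percentile(P[j,2],[20,50,80]).round(1))
E
python3 chk.py; python3 rel.py 573.5 60.5 256 -15.6
```

```text
eef_pos: [560.4, 10.8, 199.3]
wrist_force: [1.4, 1.8, -0.8]
grasp_force: 60.0
eef_pos: [558.6, 4.0, 174.1]
wrist_force: [-0.2, 1.3, -0.8]
grasp_force: 60.0
eef_pos: [558.5, 3.7, 147.7]
wrist_force: [0.4, 0.1, -0.5]
grasp_force: 60.0
hook cmd o,z 103.75945382581477 154.72974807149626
clock 13.05 eef [558.    3.6 147.4] yaw -15.5 tilt 0.08 q [-0.23  0.75  0.25  1.87 -0.31  0.57 -0.05]
tool shift [  58.9   -0.4 -108.6] then turn 0.001 F [ 0.4 -0.  -1.3] open 0.2649543320669314 59.988872185349464Traceback (most recent call last):
  File "chk.py", line 7, in <module>
    for d in pinpoint(f,q)[:1]:print(n,q,round(d["score"],2),((d["xyz"][:2]-H)@F).round(1),d["xyz"][2].round(1))
                                                                                           ^^^^^^^^^^^^^^^^^
AttributeError: 'float' object has no attribute 'round'
```

```bash
sed -i 's/d\["xyz"\]\[2\].round(1)/d["xyz"][2]/' chk.py
python3 chk.py
```

```text
hook cmd o,z 103.91954262095416 154.38660192747383
top flap_eye 0.86 104.1 168.9
top pole_elbow 0.6 222.0 -1.2
top 10 229 [172.1 173.6 175.4]
top 30 309 [177.5 179.7 182.1]
top 50 316 [184.6 187.  189.3]
top 70 323 [191.7 194.  196.5]
top 90 338 [198.7 201.  203.4]
top 110 339 [205.8 208.1 210.5]
top 130 120 [210.3 211.9 213.5]
side flap_eye 0.37 222.0 -0.0
side 10 61 [171.3 172.6 174.6]
side 30 90 [177.3 179.  180.8]
side 50 101 [184.5 186.5 188. ]
side 70 121 [190.9 193.3 195.3]
side 90 140 [198.1 200.5 202.3]
side 110 140 [205.2 207.6 209.6]
side 130 126 [210.3 211.7 212.8]
```

Flap at about 1.23 rad now. I'll do the last part more slowly.

```bash
python3 -m inch '[[0.6,0,4.2,0],[0.8,0,4.1,0],[0.9,0,4.1,0],[1.1,0,4.1,0],[1.3,0,4,0]]'  | grep -E "eef|force"
python3 -m inch '[[1,0,3,0],[1.1,0,3,0],[1.1,0,3,0],[0.7,0,2,0],[0,0,0,0]]'  | grep -E "eef|force"
python3 chk.py
```

```text
eef_pos: [559.8, 8.5, 127.3]
wrist_force: [0.0, 0.1, -0.3]
grasp_force: 60.0
eef_pos: [560.8, 10.9, 116.9]
wrist_force: [-0.8, -4.8, 3.6]
grasp_force: 60.0
hook cmd o,z 96.19642320102466 123.86348403257664
top flap_eye 0.98 100.6 137.5
top 10 239 [168.5 169.8 171.2]
top 30 322 [169.7 171.1 172.6]
top 50 315 [171.1 172.6 174.1]
top 70 326 [172.4 173.9 175.6]
top 90 324 [173.6 175.3 176.7]
top 110 328 [175.  176.7 178.2]
top 130 215 [176.3 177.7 179.2]
side 10 88 [168.8 169.7 170.6]
side 30 114 [170.  171.  172.1]
side 50 153 [171.5 172.5 173.5]
side 70 168 [172.9 173.9 174.9]
side 90 178 [174.3 175.1 176.1]
side 110 199 [175.5 176.7 177.5]
side 130 196 [176.4 177.6 178.7]
```

Flap at 1.50 rad, against the stop. Next I'll centre the hook in the ring, slide it out sideways, and back away.

```bash
python3 -m inch '[[-2,0,-7,0],[-2,0,-7,0],[0,0,0,0],[0,0,0,0]]'  | grep -E "eef|force"
python3 -m inch '[[0,5,0,0],[0,8,0,0],[0,8,0,0],[0,8,0,0],[0,8,0,0]]'  | grep -E "eef|force"
python3 -m inch '[[0,8,0,0],[0,8,0,0],[0,10,0,0],[0,0,0,0],[0,0,0,0]]'  | grep -E "eef|force"
python3 chk.py | grep -v side; python3 rel.py 573.5 60.5 256 -15.6
```

```text
eef_pos: [559.8, 8.9, 130.8]
wrist_force: [1.0, 1.1, -2.0]
grasp_force: 60.0
eef_pos: [596.2, -2.1, 130.6]
wrist_force: [0.5, 0.0, -1.5]
grasp_force: 60.0
eef_pos: [620.2, -8.7, 130.5]
wrist_force: [-0.6, 1.1, -1.2]
grasp_force: 60.0
hook cmd o,z 99.0519709079723 137.53117673797962
top flap_eye 0.98 98.7 140.0
top 10 236 [168.5 169.9 171.4]
top 30 317 [169.4 170.9 172.4]
top 50 324 [171.2 172.5 173.9]
top 70 322 [172.2 173.8 175.4]
top 90 323 [173.8 175.4 176.7]
top 110 327 [175.1 176.7 178.2]
top 130 219 [176.1 177.3 178.8]
clock 16.65 eef [620.3  -8.6 130.8] yaw -15.5 tilt 0.01 q [-0.2   0.84  0.25  1.69 -0.31  0.66 -0.05]
tool shift [  54.1  -63.6 -125.2] then turn 0.001 F [ 0.7  0.2 -2.6] open 0.26649446176630887 59.99924272298813
```

```bash
python3 -m inch '[[-15,0,0,0],[-30,0,0,0],[-30,0,0,0],[-30,0,0,0],[-15,0,0,0]]'  | grep -E "eef|force"
python3 -m inch '[[0,0,0,0],[0,0,0,0]]' >/dev/null
python3 - <<'E'
from h import *
f=grab_frame("top");P=pts(f);ok=f["range_z"]>0
t=observe()["eef_pos"];X=np.array([.269,.963]);Y=np.array([-.963,.269])
for q in("pole_elbow","pole_hook","pole_tip"):
    for d in pinpoint(f,q)[:1]:print(q,round(d["score"],2),d["xyz"])
r=trace(f,"pole")
if r:
    p=P[r[0]["region"]&ok];d=p[:,:2]-t[:2];a=d@X;b=d@Y
    for x in range(20,140,10):
        k=(abs(a-x)<5)&(abs(b)<8)&(abs(p[:,2]-135)<50)
        if k.sum():print(x,k.sum(),np.median(p[k,2]).round(1),np.median(b[k]).round(1))
cv2.imwrite("pics/t5.png",f["frame"])
E
python3 rel.py 503.7 -71.5 60 2.6
```

```text
eef_pos: [586.6, -129.4, 131.0]
wrist_force: [-0.6, -0.8, -2.0]
grasp_force: 60.0
pole_elbow 0.63 [620.3, -9.0, 137.8]
pole_hook 0.73 [605.9, -5.3, 139.1]
pole_tip 0.71 [577.1, 1.2, 140.6]
20 9 144.6 2.2
30 15 146.5 2.7
40 10 142.5 2.0
50 9 142.5 2.6
60 11 141.2 1.8
70 8 142.4 2.3
80 6 142.0 1.8
90 1 144.5 2.2
100 2 144.7 2.3
110 3 145.5 1.8
120 9 143.2 3.7
clock 17.6 eef [ 588.8 -122.5  130.6] yaw -15.4 tilt 0.06 q [ 0.01  0.81  0.22  1.75 -0.28  0.61  0.12]
tool shift [ 26.6 -95.5  70.6] then turn -0.314 F [ 0.2  0.1 -2.2] open 0.2660964535723496 59.99934861436486
```

View pics/t5.png

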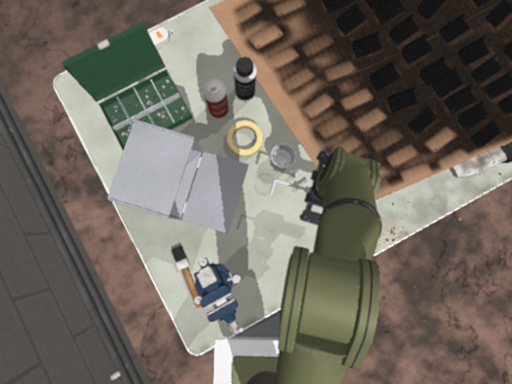

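The flap (215,195) is down, the pole's hook (275,187) is free and level, and the cup and tape are untouched. Now I'll put the pole back.

```bash
python3 -m inch '[[6,-20,0,0],[8,-30,0,0],[8,-30,0,0],[4.6,-15.5,0,0],[0,0,0,-0.1]]' >/dev/null
python3 -m inch '[[0,0,0,-0.1],[0,0,0,-0.114],[0,0,30,0],[0,0,30,0],[0,0,30,0]]' >/dev/null
python3 -m inch '[[0,0,10,0],[0,0,0,0],[0,0,0,0]]' | grep -E "eef|force"
python3 rel.py 503.7 -71.5 6 2.6
```

```text
eef_pos: [504.0, -73.0, 31.5]
wrist_force: [-0.2, -0.2, -0.8]
grasp_force: 60.0
clock 18.9 eef [504.  -73.   31.5] yaw 2.5 tilt 0.07 q [ 0.02  0.9   0.05  2.05 -0.21  0.19  0.3 ]
tool shift [ 1.5 -0.3 25.5] then turn -0.002 F [-0.2 -0.2 -0.8] open 0.2656518756000928 59.99926580116153
```

```bash
python3 -m inch '[[1.5,0,9,0],[0,0,8,0],[0,0,5,0],[0,0,2,0],[0,0,0,0]]' | grep -E "eef|force"
python3 -m inch '[[0,0,1,0],[0,0,0.5,0],[0,0,0,0]]' | grep -E "eef|force"
```

```text
eef_pos: [503.2, -71.5, 6.6]
wrist_force: [-1.1, -1.6, 0.1]
grasp_force: 60.0
eef_pos: [503.2, -71.4, 5.9]
wrist_force: [-1.9, 2.0, 6.4]
grasp_force: 60.0
```

On the table. I'll release gently and retreat straight up.

```bash
python3 -m inch '[[0,0,0,0],[0,0,0,0],[0,0,0,0]]' 0.6 5 | grep -E "force|open"
python3 -m inch '[[0,0,-10,0],[0,0,-30,0],[0,0,-40,0],[0,0,-40,0],[0,0,-30,0]]' | grep -E "eef|force|open"
python3 -m inch '[[-40,0,-20,0],[-40,0,-20,0],[-40,0,0,0],[0,0,0,0],[0,0,0,0]]' | grep -E "eef|force"
python3 - <<'E'
from h import *
for n in("side","top"):
    f=grab_frame(n);cv2.imwrite(f"pics/{n}6.png",f["frame"])
    for q in("flap_eye","pole","pole_elbow","pole_tip","parts_cup","masking_tape"):
        print(n,q,[(np.round(d["xyz"]),round(d["score"],2)) for d in pinpoint(f,q)[:1]])
a,b=[cv2.imread(f"pics/{n}6.png") for n in("side","top")]
cv2.imwrite("pics/c6.png",np.hstack([a[60:360,110:500],b[80:380,100:490]]))
E
```

```text
wrist_force: [-0.3, -0.6, -0.3]
opening: 0.515
grasp_force: 0.0
eef_pos: [503.6, -71.8, 158.0]
wrist_force: [0.4, -0.2, 0.2]
opening: 0.604
grasp_force: 0.0
eef_pos: [507.9, -192.3, 195.6]
wrist_force: [-0.9, 1.1, -0.5]
grasp_force: 0.0
side flap_eye [(array([574., 129., 137.]), 0.66)]
side pole [(array([509., -97.,   4.]), 0.71)]
side pole_elbow []
side pole_tip [(array([600., 225., 167.]), 0.15)]
side parts_cup [(array([705., -37.,   1.]), 0.85)]
side masking_tape [(array([771.,  86.,  -1.]), 0.94)]
top flap_eye [(array([571., 127., 140.]), 0.84)]
top pole [(array([501., -97.,  -0.]), 0.58)]
top pole_elbow [(array([498.,  49.,  10.]), 0.9)]
top pole_tip [(array([452.,  46.,  16.]), 0.67)]
top parts_cup [(array([706., -40.,   3.]), 0.87)]
top masking_tape [(array([770.,  83.,   2.]), 0.55)]
```

View pics/c6.png

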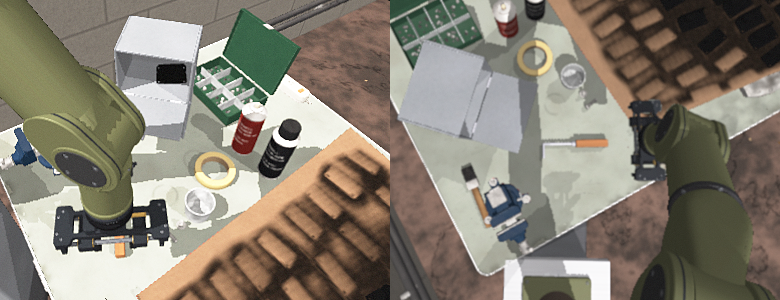

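The flap is fully open (left panel (155,105), right panel (500,110)). The pole lies where it was, about (575,143) in the right panel, and the cup and tape are in place. Handing in.

```bash
python3 -c "
from cell import *
print(job_done())"
```

```text
the job is handed in; nothing more can be done
None
```

The flap is down against its stop (about 1.5 rad), and the pole is unhooked and lying flat where it lay, clear of the locker; the cup and tape did not move, and the job was handed in at roughly 21 s.

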